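# Find and mark where the record-cleaning platter rubs

## Robot

A 6-joint arm with a two-finger parallel gripper is mounted at the origin on the work surface. World frame = base frame: x ahead of the robot, y to its left, z up, the work surface at z = 0. Lengths are in m, angles in rad, forces in N, time in s.
With the tool pointing down it reaches from about 0.4 to 0.825 m from the base axis. Payload 7 kg.
Tool frame: the origin (TCP) lies on the centre line of the jaws, within the pads' length; the fingertips stand 25 mm ahead of it and the grasp point (between the pads) lies 6 mm ahead of it; z points along the fingers, y is the line along which they close (so a half turn about z gives the same grasp; the last joint's range is limited). The gripper opens to 88 mm and grips with 3 to 60 N. Pads are 19 mm wide; open, the fingers measure 130 mm over their backs; the gripper's body (78 mm by 193 mm) begins 47 mm behind the grasp point.
Start: joints at [1.557, 0.359, 0.012, 0, -1.224, -0.288], TCP at [0.201, 0.644, 0.252] pointing down, gripper open.
Joint ranges: [-3.07, 3.07], [-1.43, 2.12], [-1.02, 1.25], [-3.03, 1.67], [-3.05, -0], [-3.03, 3.03]. Speed limits (rad/s): [2.39, 2.39, 3.01, 3.14, 3.14, 3.14].

## Interface

Orientations are given as [roll, pitch, yaw] about the fixed x, y, z axes, in that order (R = Rz(yaw) Ry(pitch) Rx(roll)).
In Python, from station import readout, vision, arm gives the robot as it stands. The module is installed in compiled form; this text tells all that it offers.
- The arm moves only by the tool carry_out, never from a script. Its argument "commands" is a list of rows, each an object with "dp": the shift along the tool's x, y, z in m, a list of three; "rotation": the turn, a rotation vector about the tool's x, y, z in degrees, a list of three. In form: [{"dp": [dx, dy, dz], "rotation": [wx, wy, wz]}, ...]. A call has 1 to 8 rows; each row shifts and turns the commanded pose from where the row before left it, along the tool's axes as they then stand; what a row does not reach is not made up. A row lasts 1/8 s, in which the tool goes at most 62.5 mm and 10.7 degrees, less where a joint would pass 70% of its speed; a pose out of reach is approached as far as the arm can. A call with a gripper value outside its range is refused whole. "grip" is the finger opening in m, from 0 to 0.0876, set as the call begins (left out, the last holds). The fingers move at their own pace and stop on an object; "force" is the grip in N (left out, the last holds). Time passes only in rows, so rows that do not move let the fingers close. It gives the time, the measured TCP pose, the force, the opening and the grip force at its end, in the units of the state.
- readout.get_state(): the state, without advancing time (a new reading comes with each control period).
- vision.grab_frame(name): name is "side" or "top" or "wrist"; returns (picture, depth): 420x560x3 uint8, red, green, blue; 420x560 float32, m along the optical axis (not along the pixel's ray), 0 where there is no reading.
- vision.calibration(name): a dict with "fovy" (degrees; the focal length in pixels is half the picture's height over the tangent of half this angle, whatever the lens; pixels are square), "cx", "cy" (the principal point, pixels), "origin" and "attitude" of the camera in the world; the wrist camera has in their place "mount" (4x4, takes a point from camera to tool coordinates, whose origin is the TCP and whose axes are the flange's). Camera axes: x right, y down, z forward; pixel columns grow to the right and rows downward; lengths in m; the calibration is good to about 2 mm. A picture is of the moment at which its call begins: read the wrist's pose just before it. calibration takes no time and is no camera call.
- arm.job_done(): hands the job in; it is judged then, once.
Trained networks look in the newest picture that a camera, given by its name, has taken for a name from the list of things; names that differ only in an ending like _2 or _b are one class to them, and where a whole thing is asked for, a point or a joint stands for the part that bears it (a point fixed in the world has none). Each returns a list of dicts, best first, with "score" (0 to 1); they miss things now and then, are a little off and sometimes report something else, mostly with a low value. They report only what shows in the picture. A call takes as long as a camera call. They do not tell look-alikes from the thing itself.
- vision.trace(label, camera): "pixels" (420x560 bool, what is visible of it) and "position" ([row, column] in pixels, amid what is visible of it).
The state is a dict: "t": time; "q": joint angles; "qd": joint speeds; "joint_efforts": joint torques, N m; "eef_pos": TCP position; "ee_rot": TCP orientation; "force": force on the tool from outside, world axes, zero at the start; "moment": the same for the moment, N m; "width": finger opening in m; "gripper_force": force on a finger pad.
Only numpy, scipy, OpenCV 4.12 (cv2) and the standard library are available. Lean on these libraries where they do the work, as an engineer would, in place of code of your own. Each camera call takes 0.05 s, during which the arm holds its last target. There are 200 camera calls.

## Task

The platter of the record-cleaning table rubs at one spot somewhere on the robot's side of the plinth. Slowly turn the platter by its crank knob, without pushing or pulling its rubber-mounted spindle hard sideways, feel for where the drag rises, and leave the platter standing in the middle of that tight spot; then let go and gently stand the steel weight on the wooden ledge of the plinth, directly outside the black line. Keep off the red record, and leave the jar, the peg and the brush where they are.

Things in the scene. Friction and masses are not known exactly. Their poses are not given: they have to be found in the camera images.
- platter (a joint): Angle of the platter about its upright axis, rad, growing anticlockwise from above; turns without limit and stays where left. At 0 the black line points to +x and the crank knob to -x; at pi the black line points to -x (the robot's side). Running drag at the knob is about 0.5 to 1 N all round, but climbs smoothly to about 9 N and back in one tight spot about 0.4 rad long; stopped there, some 2 to 4 N of it stay on the knob.
- plinth: The fixed round dark wooden plinth, 340 mm across, 40 mm high; origin at the centre of its underside. A pad hidden in it makes the tight spot: it rubs when the black line points at it, somewhere within 1.4 rad either side of -x (platter joint pi-1.4 to pi+1.4, or a turn from there). The drag peaks a few hundredths of a rad before the middle, whichever way it is turned.
- spindle (a point): Top of the 7 mm steel spindle, on the platter's axis, 70 mm above the table. The aluminium platter (236 mm across, top 56 mm above the table) turns on the plinth about the same centre, leaving a bare wooden ledge 52 mm wide around it. The bearing is rubber-mounted: it gives 1 mm for each 5 N pushed sideways on the knob and springs back; more than 4.5 mm is forcing it.
- mark (a point): Outer end of the black line on the platter's top face, on the platter's rim 118 mm from the axis and 56 mm above the table; x points outward along the line, y along the rim (anticlockwise), z up. The line is 22 mm long, 5 mm wide, and lies straight across the axis from the crank knob.
- crank: The black crank knob on the platter: upright cylinder 22 mm in diameter, 43 mm tall (60 to 103 mm above the table), 103 mm from the platter's axis; origin at the centre of its underside. It spins freely on its own pin, so it can be gripped and carried round the circle without turning the gripper.
- record (a point): Translucent red seven-inch record lying fixed on the platter, 175 mm across, 3 mm thick, its top 59 mm above the table; this point at the centre of its top. Not to be touched.
- weight: Plain steel cylinder (spindle weight), 36 mm in diameter, 34 mm tall, about 0.2 to 0.35 kg; origin at the centre of its underside, z up. It starts standing on the table to one side of the plinth.
- jar: Milky glass jar with an aluminium lid, 64 mm across, 84 mm tall, standing on the table on the other side of the plinth; origin at the centre of its underside. Leave alone.
- peg: Wooden drying peg: a 16 mm post on a 70 mm round foot, 89 mm tall, beyond the plinth; origin at the centre of its underside. Leave alone.
- brush: Record brush with aluminium handle lying beyond the plinth, 192 mm long along its y, 27 mm high; origin on the table under the handle's head end. Leave alone.
Mind the look-alikes: they are no part of the job. Several things have the shape of the weight; the one meant has the colours described above.

How it is judged:
On the way, in this order (a step that is already met when the one before it is completed fails the run):
1. the platter stands still in the middle of the tight spot (within 11 mm), let go, the weight not yet moved (horizontal distance between bump and felt_c0 below 0.011 m and velocity of joint platter between -0.05 and 0.05 rad/s and contact force between the fingers and crank below 0.05 N and distance of weight from where it was at the start of the episode below 0.02 m), for 0.3 s.
2. the weight stands on the ledge outside the black line (x of weight in the frame of mark between 0.014 and 0.047 m and y of weight in the frame of mark between -0.014 and 0.014 m and height (world z) of weight between 0.036 and 0.044 m and angle between weight's own z axis and vertical below 0.06 rad), for 0.2 s.
At the end, for the whole second after the job is handed in: The platter stands still with the black line within 0.11 rad of the middle of the tight spot, and the weight stands upright and released on the plinth's ledge, its centre 14 to 47 mm outside the rim and within 14 mm to either side of the black line (all of step 2 and horizontal distance between bump and felt_c0 below 0.011 m and velocity of joint platter between -0.05 and 0.05 rad/s and linear speed of weight below 0.02 m/s); the robot touches nothing.
It fails at once if the record is touched with more than 1.5 N (contact force between any of the fingers, the arm, weight and platter_c3 above 1.5 N).
It fails at once if the platter is spun faster than 4 rad/s (velocity of joint platter above 4 rad/s or velocity of joint platter below -4 rad/s).
It fails at once if the platter is forced sideways (its spindle pushed more than 4.5 mm, about 22 N) (x of spindle in the frame of plinth above 0.0045 m or x of spindle in the frame of plinth below -0.0045 m or y of spindle in the frame of plinth above 0.0045 m or y of spindle in the frame of plinth below -0.0045 m).
It fails at once if the weight is dropped or pushed hard on the plinth (more than 40 N) (contact force between weight and plinth above 40 N).
It fails at once if the jar, the peg or the brush is moved more than 20 mm (distance of any of jar, peg, brush from where it was at the start of the episode above 0.02 m).
It also fails if it takes over 72 s, if anything falls off the work surface, if the arm or the gripper's body presses on something with over 40 N, if the wrist force passes 120 N, or if a joint passes its speed limit or range.

## Working session

There is one attempt and no reset: what is moved stays moved. The work goes in short steps, Python scripts to look and compute and a tool call to move; the robot and the scene stay as the last step left them, time stands still between calls to the robot, and variables do not carry over. Pictures are saved under pics/ and viewed, at most 10 in all, crops included, and the job is handed in when it is done.

Besides the shell and the picture viewer there is one more tool, called by a JSON object that holds its "op" and its "data". carry_out: Moves the arm, as the interface text tells. Its arguments: {"type":"object","properties":{"commands":{"type":"array"},"grip":{"type":"number"},"force":{"type":"number"}},"required":["commands"]}

```bash
mkdir -p pics
cat > h.py <<'E'
import numpy as np, cv2
from station import readout, vision, arm
from scipy.spatial.transform import Rotation as R
def campose(c):
    k=vision.calibration(c)
    if 'mount' in k:
        s=readout.get_state(); T=np.eye(4); T[:3,:3]=R.from_euler('xyz',s['ee_rot']).as_matrix() if np.size(s['ee_rot'])==3 else np.array(s['ee_rot']).reshape(3,3)
        T[:3,3]=s['eef_pos']; return T@np.array(k['mount']),k
    T=np.eye(4); a=np.array(k['attitude'],float)
    T[:3,:3]=a if a.shape==(3,3) else R.from_euler('xyz',a).as_matrix()
    T[:3,3]=k['origin']; return T,k
def ray(px,T,k,z):
    f=210/np.tan(np.radians(k['fovy'])/2); px=np.atleast_2d(px).astype(float)
    d=np.c_[(px[:,1]-k['cx'])/f,(px[:,0]-k['cy'])/f,np.ones(len(px))]@T[:3,:3].T
    return T[:3,3]+d*((z-T[2,3])/d[:,2])[:,None]
E
python3 - <<'E'
from h import *
s=readout.get_state(); print(s)
for c in('top','side'):
    print(vision.calibration(c))
    T,k=campose(c); p,d=vision.grab_frame(c); cv2.imwrite(f'pics/{c}0.png',p[:,:,::-1])
    for n,z in(('weight',.034),('crank',.103),('mark',.056),('record',.059),('jar',.084),('plinth',.04),('peg',.089),('brush',.02)):
        for r in vision.trace(n,c)[:3]: print(c,n,round(r['score'],2),np.round(r['position']),r['pixels'].sum(),ray(r['position'],T,k,z)[0].round(4))
E
```

```text
{'t': 0.0, 'q': array([ 1.55713492e+00,  3.59409770e-01,  1.11056573e-02, -3.39533982e-04,
       -1.22408097e+00, -2.88106038e-01]), 'qd': array([-8.31554605e-04, -1.30137163e-05, -4.65573800e-04,  8.81584499e-05,
        5.66402424e-04, -6.57430884e-04]), 'joint_efforts': array([ 8.45148634e-05, -5.82722747e+01,  2.93042600e+01,  6.99670047e+00,
        6.81356833e-03, -1.50049505e-04]), 'eef_pos': array([0.20050495, 0.64409587, 0.25063012]), 'ee_rot': array([ 3.13997868e+00, -1.45437681e-04, -3.01882962e-01]), 'force': array([ 0.03986392,  0.3595062 , -0.68119086]), 'moment': array([-0.04493033, -0.01369862, -0.0543553 ]), 'gripper_force': 0.0, 'width': 0.08762761292982824}
{'fovy': 43.44493119298495, 'cx': 277.4792092211099, 'cy': 207.59196547814304, 'origin': array([0.53369934, 0.04283598, 1.03015141]), 'attitude': array([-3.03015721, -0.01726732, -1.58408553])}
top weight 0.85 [193. 193.] 317 [0.6745 0.1851 0.034 ]
top weight 0.77 [198. 142.] 316 [0.6668 0.2814 0.034 ]
top weight 0.63 [237. 140.] 336 [0.592  0.2845 0.034 ]
top mark 0.57 [233. 313.] 12492 [ 0.5946 -0.0406  0.056
[... 482 characters left out ...]
1])}
side weight 0.76 [150. 253.] 164 [0.5827 0.269  0.034 ]
side weight 0.71 [177. 226.] 211 [0.502  0.1795 0.034 ]
side weight 0.53 [150. 284.] 199 [0.6654 0.2568 0.034 ]
side mark 0.86 [241. 272.] 7118 [ 0.5959 -0.0526  0.056 ]
side mark 0.73 [247. 273.] 15366 [ 0.5961 -0.0692  0.056 ]
side record 0.93 [240. 271.] 7178 [ 0.5929 -0.0523  0.059 ]
side jar 0.75 [345. 291.] 1183 [ 0.6002 -0.3036  0.084 ]
side plinth 0.95 [247. 275.] 15500 [ 0.6008 -0.0602  0.04  ]
side plinth 0.18 [228. 352.] 789 [ 0.7861 -0.0324  0.04  ]
side peg 0.69 [309. 350.] 861 [ 0.7212 -0.2534  0.089 ]
side brush 0.97 [226. 350.] 673 [ 0.7875 -0.0145  0.02  ]
side brush 0.63 [247. 275.] 15222 [ 0.6017 -0.0456  0.02  ]
```

View pics/top0.png

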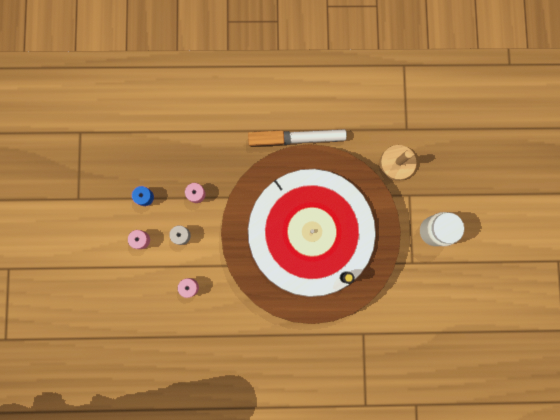

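View pics/side0.png

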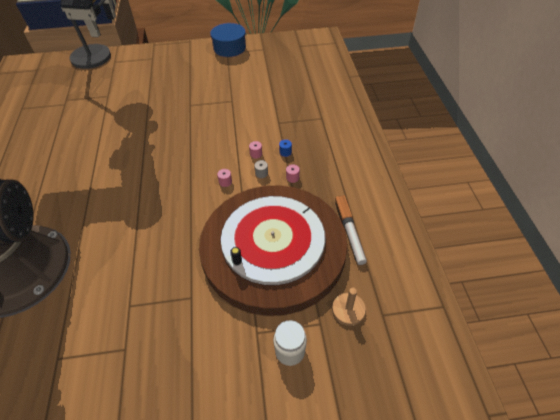

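The top view shows the steel-grey weight at about (235,179), the knob at (277,347), the black line at (185,279), the jar at (229,445), the peg at (160,400) and the brush at the top. The side view agrees. Next I'll fit these positions more accurately.

Run:
```python
from h import *
for c,kb,we in(('top',(277,347),(235,179)),('side',(250,236),(170,261))):
    p=cv2.imread(f'pics/{c}0.png'); T,k=campose(c); h=cv2.cvtColor(p,cv2.COLOR_BGR2HSV)
    red=((h[...,0]<6)|(h[...,0]>174))&(h[...,1]>200)&(h[...,2]>150)
    n,l,st,ce=cv2.connectedComponentsWithStats(red.astype(np.uint8)); i=1+st[1:,4].argmax()
    ct=cv2.findContours((l==i).astype(np.uint8),cv2.RETR_EXTERNAL,cv2.CHAIN_APPROX_NONE)[0][0][:,0,::-1]
    w=ray(ct,T,k,.059)[:,:2]; 
    A=np.c_[2*w,np.ones(len(w))]; s=np.linalg.lstsq(A,(w**2).sum(1),rcond=None)[0]; print(c,'record',s[:2],np.sqrt(s[2]+s[:2]@s[:2]))
    r0,c0=kb; sub=p[r0-10:r0+10,c0-10:c0+10].astype(int); y=(sub[...,2]-sub[...,0]>60)&(sub[...,1]-sub[...,0]>40)
    q=np.argwhere(y)+[r0-10,c0-10]; print('knob',len(q),q.mean(0),ray(q.mean(0),T,k,.103))
    r0,c0=we; sub=p[r0-14:r0+14,c0-14:c0+14]; hs=cv2.cvtColor(sub,cv2.COLOR_BGR2HSV); m=(hs[...,1]<60)
    q=np.argwhere(m)+[r0-14,c0-14]; print('weight',len(q),q.mean(0),ray(q.mean(0),T,k,.03))
T,k=campose('top');print('mark',ray([[188,281],[180,275]],T,k,.056))
print(vision.calibration('wrist'))
```

```text
top record [ 0.59714591 -0.03769401] 0.0835713376985385
knob 50 [277.5  348.36] [[ 0.5128583  -0.09685196  0.103     ]]
weight 295 [234.79661017 179.38983051] [[0.59569906 0.210419   0.03      ]]
side record [ 0.64344713 -0.0644306 ] 0.002264761340817137
knob 26 [249.96153846 234.69230769] [[ 0.51353821 -0.09567861  0.103     ]]
weight 183 [168.53551913 260.78142077] [[0.59625203 0.20042398 0.03      ]]
mark [[0.67923556 0.01749957 0.056     ]
 [0.69447645 0.02851415 0.056     ]]
{'fovy': 62.501384053312016, 'cx': 276.3770801570239, 'cy': 209.32725914122253, 'mount': array([[ 9.27282601e-04, -9.62779152e-01, -2.70287706e-01,
         7.26054406e-02],
       [ 9.99998604e-01,  5.16990431e-04,  1.58917216e-03,
        -1.01592722e-03],
       [-1.39028567e-03, -2.70288802e-01,  9.62778287e-01,
        -1.32529591e-01],
       [ 0.00000000e+00,  0.00000000e+00,  0.00000000e+00,
         1.00000000e+00]])}
```

{"op": "carry_out", "data": {"commands": [{"dp": [0.0324, 0.0384, 0.004], "rotation": [0, 0, 0]}, {"dp": [0.0324, 0.0384, 0.004], "rotation": [0, 0, 0]}, {"dp": [0.0324, 0.0384, 0.004], "rotation": [0, 0, 0]}, {"dp": [0.0324, 0.0384, 0.004], "rotation": [0, 0, 0]}, {"dp": [0.0324, 0.0384, 0.004], "rotation": [0, 0, 0]}, {"dp": [0.0324, 0.0384, 0.004], "rotation": [0, 0, 0]}, {"dp": [0.0324, 0.0384, 0.004], "rotation": [0, 0, 0]}, {"dp": [0.0324, 0.0384, 0.004], "rotation": [0, 0, 0]}], "grip": 0.06}}

```text
t: 1.9
eef_pos: [0.3572, 0.2727, 0.2199]
ee_rot: [-3.141, -0.0, -0.301]
force: [0.2, 0.4, 0.5]
width: 0.0599
gripper_force: 0.0
```

{"op": "carry_out", "data": {"commands": [{"dp": [0.0324, 0.0384, 0.004], "rotation": [0, 0, 0]}, {"dp": [0.0324, 0.0384, 0.004], "rotation": [0, 0, 0]}, {"dp": [0.0324, 0.0384, 0.004], "rotation": [0, 0, 0]}, {"dp": [0.0324, 0.0384, 0.004], "rotation": [0, 0, 0]}, {"dp": [0.0324, 0.0384, 0.004], "rotation": [0, 0, 0]}, {"dp": [0.0324, 0.0384, 0.004], "rotation": [0, 0, 0]}, {"dp": [0.0324, 0.0384, 0.004], "rotation": [0, 0, 0]}, {"dp": [0.0324, 0.0384, 0.004], "rotation": [0, 0, 0]}]}}

```text
t: 2.9
eef_pos: [0.5136, -0.0979, 0.1878]
ee_rot: [-3.141, -0.001, -0.302]
force: [1.2, 1.2, 0.1]
width: 0.0598
gripper_force: 0.0
```

{"op": "carry_out", "data": {"commands": [{"dp": [0, 0, 0], "rotation": [0, 0, 10]}, {"dp": [0, 0, 0], "rotation": [0, 0, 10]}, {"dp": [0, 0, 0], "rotation": [0, 0, 10]}, {"dp": [0, 0, 0], "rotation": [0, 0, 10]}, {"dp": [0, 0, 0], "rotation": [0, 0, 10]}, {"dp": [0, 0, 0], "rotation": [0, 0, 10]}, {"dp": [0, 0, 0], "rotation": [0, 0, 10]}]}}

```text
t: 3.78
eef_pos: [0.5131, -0.0962, 0.1877]
ee_rot: [-3.141, 0.0, -1.529]
force: [-0.7, -0.1, 0.8]
width: 0.06
gripper_force: 0.0
```

{"op": "carry_out", "data": {"commands": [{"dp": [0, 0, 0], "rotation": [0, 0, 10]}, {"dp": [0, 0, 0], "rotation": [0, 0, 10]}, {"dp": [0, 0, 0], "rotation": [0, 0, 10]}, {"dp": [0, 0, 0], "rotation": [0, 0, 10]}, {"dp": [0, 0, 0], "rotation": [0, 0, 10]}, {"dp": [0, 0, 0], "rotation": [0, 0, 7.7]}, {"dp": [0, 0, 0], "rotation": [0, 0, 0]}]}}

```text
t: 4.65
eef_pos: [0.5131, -0.0962, 0.1877]
ee_rot: [-3.141, 0.0, -2.53]
force: [-0.6, 0.1, -0.5]
width: 0.06
gripper_force: 0.0
```

Run:
```python
from h import *
T,k=campose('wrist'); p,d=vision.grab_frame('wrist'); cv2.imwrite('pics/w1.png',p[:,:,::-1])
y=(p[...,0].astype(int)-p[...,2]>60)&(p[...,1].astype(int)-p[...,2]>60)
for r in vision.trace('crank','wrist')[:2]: print(r['score'],r['position'],ray(r['position'],T,k,.09))
# project expected knob top
f=210/np.tan(np.radians(k['fovy'])/2)
v=T[:3,:3].T@(np.array([.5132,-.0963,.103])-T[:3,3]); print('exp',k['cy']+f*v[1]/v[2],k['cx']+f*v[0]/v[2])
```

```text
0.78 [219.3, 276.1] [[ 0.51229757 -0.09616598  0.09      ]]
exp 226.13108073056804 275.0983045226666
```

View pics/w1.png

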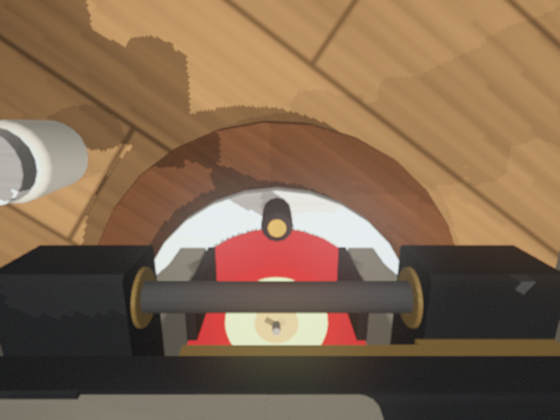

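Wrist view: the knob's top is at (228,277) against (226,275) expected, and the spindle is at (327,277). Both are centred between the fingers, so I'll go down and grip.

{"op": "carry_out", "data": {"commands": [{"dp": [0, 0, 0.03], "rotation": [0, 0, 0]}, {"dp": [0, 0, 0.03], "rotation": [0, 0, 0]}, {"dp": [0, 0, 0.024], "rotation": [0, 0, 0]}, {"dp": [0, 0, 0.01], "rotation": [0, 0, 0]}, {"dp": [0, 0, 0], "rotation": [0, 0, 0]}]}}

```text
t: 5.38
eef_pos: [0.5129, -0.0963, 0.0933]
ee_rot: [3.141, -0.001, -2.529]
force: [0.5, -0.9, -0.1]
width: 0.06
gripper_force: 0.0
```

{"op": "carry_out", "data": {"commands": [{"dp": [0, 0, 0], "rotation": [0, 0, 0]}, {"dp": [0, 0, 0], "rotation": [0, 0, 0]}, {"dp": [0, 0, 0], "rotation": [0, 0, 0]}, {"dp": [0, 0, 0], "rotation": [0, 0, 0]}, {"dp": [0, 0, 0], "rotation": [0, 0, 0]}, {"dp": [0, 0, 0], "rotation": [0, 0, 0]}], "grip": 0.0, "force": 12}}

```text
t: 6.12
eef_pos: [0.5131, -0.0962, 0.0937]
ee_rot: [-3.141, 0.0, -2.531]
force: [-0.6, -0.2, 1.8]
width: 0.0216
gripper_force: 12.0
```

{"op": "carry_out", "data": {"commands": [{"dp": [-0.00014, -0.00539, 0], "rotation": [0, 0, -3]}, {"dp": [-0.00014, -0.00539, 0], "rotation": [0, 0, -3]}, {"dp": [-0.00014, -0.00539, 0], "rotation": [0, 0, -3]}, {"dp": [-0.00014, -0.00539, 0], "rotation": [0, 0, -3]}, {"dp": [-0.00014, -0.00539, 0], "rotation": [0, 0, -3]}, {"dp": [-0.00014, -0.00539, 0], "rotation": [0, 0, -3]}, {"dp": [-0.00014, -0.00539, 0], "rotation": [0, 0, -3]}, {"dp": [-0.00014, -0.00539, 0], "rotation": [0, 0, -3]}]}}

```text
t: 7.12
eef_pos: [0.5444, -0.1256, 0.0937]
ee_rot: [3.142, -0.0, -2.11]
force: [-0.3, -0.1, 1.4]
width: 0.0217
gripper_force: 12.0
```

{"op": "carry_out", "data": {"commands": [{"dp": [-0.00014, -0.00539, 0], "rotation": [0, 0, -3]}, {"dp": [-0.00014, -0.00539, 0], "rotation": [0, 0, -3]}, {"dp": [-0.00014, -0.00539, 0], "rotation": [0, 0, -3]}, {"dp": [-0.00014, -0.00539, 0], "rotation": [0, 0, -3]}, {"dp": [-0.00014, -0.00539, 0], "rotation": [0, 0, -3]}, {"dp": [-0.00014, -0.00539, 0], "rotation": [0, 0, -3]}, {"dp": [-0.00014, -0.00539, 0], "rotation": [0, 0, -3]}, {"dp": [-0.00014, -0.00539, 0], "rotation": [0, 0, -3]}]}}

```text
t: 8.12
eef_pos: [0.5849, -0.1397, 0.0937]
ee_rot: [3.141, -0.0, -1.691]
force: [-0.5, -0.8, 2.2]
width: 0.0214
gripper_force: 12.0
```

{"op": "carry_out", "data": {"commands": [{"dp": [-0.0001, -0.00449, 0], "rotation": [0, 0, -2.5]}, {"dp": [-0.0001, -0.00449, 0], "rotation": [0, 0, -2.5]}, {"dp": [-0.0001, -0.00449, 0], "rotation": [0, 0, -2.5]}]}}

```text
t: 8.5
eef_pos: [0.5984, -0.1405, 0.0937]
ee_rot: [3.141, -0.0, -1.56]
force: [-1.4, -2.3, 2.0]
width: 0.0217
gripper_force: 12.0
```

{"op": "carry_out", "data": {"commands": [{"dp": [-0.0001, -0.00449, 0], "rotation": [0, 0, -2.5]}, {"dp": [-0.0001, -0.00449, 0], "rotation": [0, 0, -2.5]}, {"dp": [-0.0001, -0.00449, 0], "rotation": [0, 0, -2.5]}]}}

```text
t: 8.88
eef_pos: [0.6119, -0.1395, 0.0937]
ee_rot: [3.142, -0.0, -1.429]
force: [-0.8, -1.6, 2.2]
width: 0.0218
gripper_force: 12.0
```

{"op": "carry_out", "data": {"commands": [{"dp": [-0.0001, -0.00449, 0], "rotation": [0, 0, -2.5]}, {"dp": [-0.0001, -0.00449, 0], "rotation": [0, 0, -2.5]}, {"dp": [-0.0001, -0.00449, 0], "rotation": [0, 0, -2.5]}]}}

```text
t: 9.25
eef_pos: [0.6252, -0.1368, 0.0938]
ee_rot: [-3.142, -0.001, -1.299]
force: [0.1, -1.1, 1.8]
width: 0.0212
gripper_force: 12.0
```

{"op": "carry_out", "data": {"commands": [{"dp": [-0.0001, -0.00449, 0], "rotation": [0, 0, -2.5]}, {"dp": [-0.0001, -0.00449, 0], "rotation": [0, 0, -2.5]}, {"dp": [-0.0001, -0.00449, 0], "rotation": [0, 0, -2.5]}]}}

```text
t: 9.62
eef_pos: [0.638, -0.1324, 0.0938]
ee_rot: [-3.142, -0.001, -1.168]
force: [-0.0, -1.8, 2.4]
width: 0.0221
gripper_force: 12.0
```

{"op": "carry_out", "data": {"commands": [{"dp": [-0.0001, -0.00449, 0], "rotation": [0, 0, -2.5]}, {"dp": [-0.0001, -0.00449, 0], "rotation": [0, 0, -2.5]}, {"dp": [-0.0001, -0.00449, 0], "rotation": [0, 0, -2.5]}]}}

```text
t: 10.0
eef_pos: [0.6501, -0.1263, 0.0938]
ee_rot: [-3.141, -0.001, -1.037]
force: [0.6, -2.6, 2.4]
width: 0.0218
gripper_force: 12.0
```

{"op": "carry_out", "data": {"commands": [{"dp": [-0.0001, -0.00449, 0], "rotation": [0, 0, -2.5]}, {"dp": [-0.0001, -0.00449, 0], "rotation": [0, 0, -2.5]}, {"dp": [-0.0001, -0.00449, 0], "rotation": [0, 0, -2.5]}]}}

```text
t: 10.38
eef_pos: [0.6613, -0.1187, 0.0938]
ee_rot: [-3.141, -0.001, -0.906]
force: [1.1, -2.4, 2.3]
width: 0.0216
gripper_force: 12.0
```

{"op": "carry_out", "data": {"commands": [{"dp": [-0.0001, -0.00449, 0], "rotation": [0, 0, -2.5]}, {"dp": [-0.0001, -0.00449, 0], "rotation": [0, 0, -2.5]}, {"dp": [-0.0001, -0.00449, 0], "rotation": [0, 0, -2.5]}]}}

```text
t: 10.75
eef_pos: [0.6715, -0.1097, 0.0939]
ee_rot: [-3.141, -0.001, -0.775]
force: [1.9, -2.0, 1.5]
width: 0.0213
gripper_force: 12.0
```

{"op": "carry_out", "data": {"commands": [{"dp": [-0.0001, -0.00449, 0], "rotation": [0, 0, -2.5]}, {"dp": [-0.0001, -0.00449, 0], "rotation": [0, 0, -2.5]}, {"dp": [-0.0001, -0.00449, 0], "rotation": [0, 0, -2.5]}]}}

```text
t: 11.12
eef_pos: [0.6804, -0.0994, 0.0939]
ee_rot: [-3.141, -0.001, -0.644]
force: [2.2, -2.1, 2.0]
width: 0.0215
gripper_force: 12.0
```

{"op": "carry_out", "data": {"commands": [{"dp": [-0.0001, -0.00449, 0], "rotation": [0, 0, -2.5]}, {"dp": [-0.0001, -0.00449, 0], "rotation": [0, 0, -2.5]}, {"dp": [-0.0001, -0.00449, 0], "rotation": [0, 0, -2.5]}]}}

```text
t: 11.5
eef_pos: [0.6878, -0.0881, 0.0939]
ee_rot: [-3.141, -0.002, -0.513]
force: [1.2, -2.3, 0.8]
width: 0.0219
gripper_force: 12.0
```

{"op": "carry_out", "data": {"commands": [{"dp": [-0.0001, -0.00449, 0], "rotation": [0, 0, -2.5]}, {"dp": [-0.0001, -0.00449, 0], "rotation": [0, 0, -2.5]}, {"dp": [-0.0001, -0.00449, 0], "rotation": [0, 0, -2.5]}]}}

```text
t: 11.88
eef_pos: [0.6938, -0.0759, 0.0939]
ee_rot: [-3.141, -0.002, -0.382]
force: [2.3, -1.4, 1.4]
width: 0.0218
gripper_force: 12.0
```

{"op": "carry_out", "data": {"commands": [{"dp": [-0.0001, -0.00449, 0], "rotation": [0, 0, -2.5]}, {"dp": [-0.0001, -0.00449, 0], "rotation": [0, 0, -2.5]}, {"dp": [-0.0001, -0.00449, 0], "rotation": [0, 0, -2.5]}]}}

```text
t: 12.25
eef_pos: [0.698, -0.063, 0.0939]
ee_rot: [-3.141, -0.002, -0.251]
force: [2.1, -1.5, 0.1]
width: 0.0216
gripper_force: 12.0
```

{"op": "carry_out", "data": {"commands": [{"dp": [-0.0001, -0.00449, 0], "rotation": [0, 0, -2.5]}, {"dp": [-0.0001, -0.00449, 0], "rotation": [0, 0, -2.5]}, {"dp": [-0.0001, -0.00449, 0], "rotation": [0, 0, -2.5]}]}}

```text
t: 12.62
eef_pos: [0.7003, -0.0495, 0.0939]
ee_rot: [-3.141, -0.002, -0.119]
force: [3.9, -1.1, 1.8]
width: 0.0217
gripper_force: 12.0
```

{"op": "carry_out", "data": {"commands": [{"dp": [-0.0001, -0.00449, 0], "rotation": [0, 0, -2.5]}, {"dp": [-0.0001, -0.00449, 0], "rotation": [0, 0, -2.5]}, {"dp": [-0.0001, -0.00449, 0], "rotation": [0, 0, -2.5]}]}}

```text
t: 13.0
eef_pos: [0.7008, -0.0358, 0.0939]
ee_rot: [-3.142, -0.001, 0.012]
force: [4.6, -0.2, 1.9]
width: 0.0214
gripper_force: 12.0
```

{"op": "carry_out", "data": {"commands": [{"dp": [-0.0001, -0.00449, 0], "rotation": [0, 0, -2.5]}, {"dp": [-0.0001, -0.00449, 0], "rotation": [0, 0, -2.5]}, {"dp": [-0.0001, -0.00449, 0], "rotation": [0, 0, -2.5]}]}}

```text
t: 13.38
eef_pos: [0.6997, -0.0223, 0.0939]
ee_rot: [-3.142, -0.001, 0.143]
force: [4.7, 0.2, 2.3]
width: 0.0221
gripper_force: 12.0
```

{"op": "carry_out", "data": {"commands": [{"dp": [-0.0001, -0.00449, 0], "rotation": [0, 0, -2.5]}, {"dp": [-0.0001, -0.00449, 0], "rotation": [0, 0, -2.5]}, {"dp": [-0.0001, -0.00449, 0], "rotation": [0, 0, -2.5]}]}}

```text
t: 13.75
eef_pos: [0.6969, -0.009, 0.0939]
ee_rot: [-3.142, -0.001, 0.274]
force: [4.4, 0.7, 3.0]
width: 0.0218
gripper_force: 12.0
```

{"op": "carry_out", "data": {"commands": [{"dp": [0.0003, -0.00449, 0], "rotation": [0, 0, -2.5]}, {"dp": [0.0002, -0.00449, 0], "rotation": [0, 0, -2.5]}, {"dp": [-0.0001, -0.00449, 0], "rotation": [0, 0, -2.5]}]}}

```text
t: 14.12
eef_pos: [0.6927, 0.0036, 0.0938]
ee_rot: [3.142, -0.0, 0.405]
force: [3.8, 1.7, 3.8]
width: 0.0222
gripper_force: 12.0
```

{"op": "carry_out", "data": {"commands": [{"dp": [-0.0001, -0.00449, 0], "rotation": [0, 0, -2.5]}, {"dp": [-0.0001, -0.00449, 0], "rotation": [0, 0, -2.5]}, {"dp": [-0.0001, -0.00449, 0], "rotation": [0, 0, -2.5]}]}}

```text
t: 14.5
eef_pos: [0.6866, 0.0156, 0.0937]
ee_rot: [3.142, -0.0, 0.535]
force: [4.7, 2.7, 5.2]
width: 0.0216
gripper_force: 12.0
```

{"op": "carry_out", "data": {"commands": [{"dp": [-0.0001, -0.00449, 0], "rotation": [0, 0, -2.5]}, {"dp": [-0.0001, -0.00449, 0], "rotation": [0, 0, -2.5]}, {"dp": [-0.0001, -0.00449, 0], "rotation": [0, 0, -2.5]}]}}

```text
t: 14.88
eef_pos: [0.679, 0.0266, 0.0937]
ee_rot: [3.141, -0.0, 0.666]
force: [5.5, 1.0, 3.7]
width: 0.0217
gripper_force: 12.0
```

{"op": "carry_out", "data": {"commands": [{"dp": [-0.0001, -0.00449, 0], "rotation": [0, 0, -2.5]}, {"dp": [-0.0001, -0.00449, 0], "rotation": [0, 0, -2.5]}, {"dp": [-0.0001, -0.00449, 0], "rotation": [0, 0, -2.5]}]}}

```text
t: 15.25
eef_pos: [0.6704, 0.0363, 0.0935]
ee_rot: [3.141, -0.0, 0.797]
force: [7.3, -0.4, 2.8]
width: 0.0217
gripper_force: 12.0
```

{"op": "carry_out", "data": {"commands": [{"dp": [-0.0001, -0.00449, 0], "rotation": [0, 0, -2.5]}, {"dp": [-0.0001, -0.00449, 0], "rotation": [0, 0, -2.5]}, {"dp": [-0.0001, -0.00449, 0], "rotation": [0, 0, -2.5]}]}}

```text
t: 15.62
eef_pos: [0.66, 0.0453, 0.0935]
ee_rot: [3.141, -0.0, 0.928]
force: [4.0, 2.9, 4.1]
width: 0.0217
gripper_force: 12.0
```

{"op": "carry_out", "data": {"commands": [{"dp": [0.0002, -0.00449, 0], "rotation": [0, 0, -2.5]}, {"dp": [0.0002, -0.00449, 0], "rotation": [0, 0, -2.5]}, {"dp": [0.0001, -0.00449, 0], "rotation": [0, 0, -2.5]}]}}

```text
t: 16.0
eef_pos: [0.6483, 0.0534, 0.0935]
ee_rot: [-3.141, 0.001, 1.059]
force: [2.0, 2.9, 5.1]
width: 0.022
gripper_force: 12.0
```

{"op": "carry_out", "data": {"commands": [{"dp": [-0.0001, 0.0036, 0], "rotation": [0, 0, 2]}, {"dp": [0, 0.0036, 0], "rotation": [0, 0, 2]}]}}

```text
t: 16.25
eef_pos: [0.6542, 0.0497, 0.0934]
ee_rot: [-3.14, 0.001, 0.987]
force: [0.9, 4.3, 6.5]
width: 0.0218
gripper_force: 12.0
```

{"op": "carry_out", "data": {"commands": [{"dp": [-0.0001, 0.0036, 0], "rotation": [0, 0, 2]}, {"dp": [0, 0.0036, 0], "rotation": [0, 0, 2]}]}}

```text
t: 16.5
eef_pos: [0.6599, 0.0457, 0.0933]
ee_rot: [-3.14, 0.001, 0.917]
force: [-0.5, 4.9, 6.6]
width: 0.0217
gripper_force: 12.0
```

{"op": "carry_out", "data": {"commands": [{"dp": [-0.0001, 0.0036, 0], "rotation": [0, 0, 2]}, {"dp": [0, 0.0036, 0], "rotation": [0, 0, 2]}]}}

```text
t: 16.75
eef_pos: [0.6653, 0.0414, 0.0932]
ee_rot: [-3.14, 0.001, 0.847]
force: [0.0, 5.9, 7.2]
width: 0.0214
gripper_force: 12.0
```

{"op": "carry_out", "data": {"commands": [{"dp": [-0.0001, 0.0036, 0], "rotation": [0, 0, 2]}]}}

```text
t: 16.88
eef_pos: [0.668, 0.039, 0.0932]
ee_rot: [-3.14, 0.001, 0.812]
force: [0.8, 6.1, 6.7]
width: 0.0217
gripper_force: 12.0
```

{"op": "carry_out", "data": {"commands": [{"dp": [0, 0.0036, 0], "rotation": [0, 0, 2]}]}}

```text
t: 17.0
eef_pos: [0.6706, 0.0366, 0.0932]
ee_rot: [-3.14, 0.001, 0.777]
force: [-0.1, 6.2, 5.8]
width: 0.0216
gripper_force: 12.0
```

{"op": "carry_out", "data": {"commands": [{"dp": [-0.0001, 0.0036, 0], "rotation": [0, 0, 2]}]}}

```text
t: 17.12
eef_pos: [0.6732, 0.0339, 0.0932]
ee_rot: [-3.14, 0.001, 0.742]
force: [0.3, 5.2, 5.4]
width: 0.0213
gripper_force: 12.0
```

{"op": "carry_out", "data": {"commands": [{"dp": [0, 0.0036, 0], "rotation": [0, 0, 2]}]}}

```text
t: 17.25
eef_pos: [0.6758, 0.0311, 0.0933]
ee_rot: [-3.14, 0.001, 0.707]
force: [1.2, 5.5, 5.7]
width: 0.0218
gripper_force: 12.0
```

{"op": "carry_out", "data": {"commands": [{"dp": [-0.0001, 0.0036, 0], "rotation": [0, 0, 2]}]}}

```text
t: 17.38
eef_pos: [0.6783, 0.0282, 0.0934]
ee_rot: [-3.141, 0.001, 0.672]
force: [2.5, 3.4, 6.2]
width: 0.0218
gripper_force: 12.0
```

{"op": "carry_out", "data": {"commands": [{"dp": [0, 0.0036, 0], "rotation": [0, 0, 2]}]}}

```text
t: 17.5
eef_pos: [0.6807, 0.0252, 0.0935]
ee_rot: [-3.141, 0.001, 0.638]
force: [2.4, 3.1, 5.3]
width: 0.0217
gripper_force: 12.0
```

{"op": "carry_out", "data": {"commands": [{"dp": [-0.0001, 0.0036, 0], "rotation": [0, 0, 2]}]}}

```text
t: 17.62
eef_pos: [0.6828, 0.0221, 0.0935]
ee_rot: [-3.141, 0.001, 0.603]
force: [2.7, 2.1, 5.6]
width: 0.0217
gripper_force: 12.0
```

{"op": "carry_out", "data": {"commands": [{"dp": [-0.0001, 0.0036, 0], "rotation": [0, 0, 2]}, {"dp": [0, 0.0036, 0], "rotation": [0, 0, 2]}]}}

```text
t: 17.88
eef_pos: [0.6868, 0.016, 0.0935]
ee_rot: [-3.141, 0.001, 0.533]
force: [2.7, 3.1, 5.4]
width: 0.0217
gripper_force: 12.0
```

{"op": "carry_out", "data": {"commands": [{"dp": [-0.0001, 0.0036, 0], "rotation": [0, 0, 2]}, {"dp": [0, 0.0036, 0], "rotation": [0, 0, 2]}]}}

```text
t: 18.12
eef_pos: [0.6903, 0.0096, 0.0936]
ee_rot: [-3.141, 0.001, 0.463]
force: [2.9, 1.8, 5.8]
width: 0.0216
gripper_force: 12.0
```

{"op": "carry_out", "data": {"commands": [{"dp": [0.0001, -0.0043, 0], "rotation": [0, 0, -2.4]}, {"dp": [0.0001, -0.0043, 0], "rotation": [0, 0, -2.4]}, {"dp": [0.0001, -0.0043, 0], "rotation": [0, 0, -2.4]}]}}

```text
t: 18.5
eef_pos: [0.684, 0.0209, 0.0935]
ee_rot: [-3.141, 0.001, 0.591]
force: [2.4, 1.1, 5.0]
width: 0.0217
gripper_force: 12.0
```

{"op": "carry_out", "data": {"commands": [{"dp": [-0.0001, -0.0043, 0], "rotation": [0, 0, -2.4]}]}}

```text
t: 18.62
eef_pos: [0.6815, 0.0245, 0.0935]
ee_rot: [-3.141, 0.001, 0.633]
force: [2.2, 1.4, 4.9]
width: 0.0217
gripper_force: 12.0
```

{"op": "carry_out", "data": {"commands": [{"dp": [-0.0001, -0.0043, 0], "rotation": [0, 0, -2.4]}]}}

```text
t: 18.75
eef_pos: [0.679, 0.0278, 0.0935]
ee_rot: [-3.141, 0.001, 0.675]
force: [3.0, -0.4, 5.4]
width: 0.0214
gripper_force: 12.0
```

{"op": "carry_out", "data": {"commands": [{"dp": [-0.0001, -0.0043, 0], "rotation": [0, 0, -2.4]}]}}

```text
t: 18.88
eef_pos: [0.6764, 0.031, 0.0934]
ee_rot: [-3.142, 0.001, 0.717]
force: [3.9, -1.7, 4.0]
width: 0.0214
gripper_force: 12.0
```

{"op": "carry_out", "data": {"commands": [{"dp": [-0.0001, -0.0043, 0], "rotation": [0, 0, -2.4]}]}}

```text
t: 19.0
eef_pos: [0.6736, 0.0342, 0.0934]
ee_rot: [-3.142, 0.001, 0.758]
force: [4.1, -2.6, 2.8]
width: 0.0218
gripper_force: 12.0
```

{"op": "carry_out", "data": {"commands": [{"dp": [-0.0001, -0.0043, 0], "rotation": [0, 0, -2.4]}]}}

```text
t: 19.12
eef_pos: [0.6707, 0.0374, 0.0933]
ee_rot: [-3.142, 0.001, 0.8]
force: [4.8, -3.3, 3.7]
width: 0.0218
gripper_force: 12.0
```

{"op": "carry_out", "data": {"commands": [{"dp": [0, 0, 0], "rotation": [0, 0, 0]}, {"dp": [0, 0, 0], "rotation": [0, 0, 0]}]}}

```text
t: 19.38
eef_pos: [0.6706, 0.0375, 0.0933]
ee_rot: [-3.141, 0.001, 0.797]
force: [2.0, -0.2, 2.5]
width: 0.022
gripper_force: 12.0
```

{"op": "carry_out", "data": {"commands": [{"dp": [0, -0.002, 0], "rotation": [0, 0, -1.1]}, {"dp": [0, 0, 0], "rotation": [0, 0, 0]}, {"dp": [0, 0, 0], "rotation": [0, 0, 0]}]}}

```text
t: 19.75
eef_pos: [0.6694, 0.0388, 0.0934]
ee_rot: [-3.141, 0.0, 0.817]
force: [3.5, -1.3, 1.2]
width: 0.0215
gripper_force: 12.0
```

{"op": "carry_out", "data": {"commands": [{"dp": [0, 0, 0], "rotation": [0, 0, 0]}, {"dp": [0, 0, 0], "rotation": [0, 0, 0]}, {"dp": [0, 0, 0], "rotation": [0, 0, 0]}, {"dp": [0, 0, 0], "rotation": [0, 0, 0]}], "grip": 0.06}}

```text
t: 20.25
eef_pos: [0.6691, 0.039, 0.0932]
ee_rot: [-3.141, 0.001, 0.817]
force: [-0.1, -0.1, -1.0]
width: 0.0558
gripper_force: 0.0
```

{"op": "carry_out", "data": {"commands": [{"dp": [0, 0, -0.02], "rotation": [0, 0, 0]}, {"dp": [0, 0, -0.04], "rotation": [0, 0, 0]}, {"dp": [0, 0, -0.05], "rotation": [0, 0, 0]}, {"dp": [0, 0, 0], "rotation": [0, 0, 0]}]}}

```text
t: 20.75
eef_pos: [0.6718, 0.0394, 0.2086]
ee_rot: [3.137, -0.007, 0.818]
force: [0.8, 0.4, -0.4]
width: 0.0601
gripper_force: 0.0
```

{"op": "carry_out", "data": {"commands": [{"dp": [0.0175, -0.043, 0], "rotation": [0, 0, 0]}, {"dp": [0.0175, -0.043, 0], "rotation": [0, 0, 0]}, {"dp": [0.0175, -0.043, 0], "rotation": [0, 0, 0]}, {"dp": [0.0175, -0.043, 0], "rotation": [0, 0, 0]}, {"dp": [0, 0, 0], "rotation": [0, 0, 0]}, {"dp": [0, 0, 0], "rotation": [0, 0, 0]}], "grip": 0.055}}

```text
t: 21.5
eef_pos: [0.5917, 0.2077, 0.2031]
ee_rot: [-3.141, 0.001, 0.818]
force: [-0.2, 0.7, -0.9]
width: 0.0548
gripper_force: 0.0
```

Run:
```python
from h import *
s=readout.get_state();print(s['eef_pos'],s['ee_rot'])
T,k=campose('wrist'); p,d=vision.grab_frame('wrist'); cv2.imwrite('pics/w2.png',p[:,:,::-1])
for r in vision.trace('weight','wrist')[:4]:
    m=r['pixels']; print(r['score'],np.round(r['position']),p[m].mean(0).round(),ray(r['position'],T,k,.024).round(4))
T,k=campose('top'); p,d=vision.grab_frame('top'); cv2.imwrite('pics/top2.png',p[:,:,::-1])
g=p[225:300,225:320]; q=np.argwhere(g.max(2)<60)+[225,225]
cv2.imwrite('pics/top2c.png',cv2.resize(p[130:330,200:420,::-1],None,fx=3,fy=3))
```

```text
[0.59173777 0.20767479 0.20311756] [-3.14135803e+00  7.48729743e-04  8.17654352e-01]
0.97 [146. 364.] [202. 148. 161.] [[0.6783 0.1866 0.024 ]]
0.91 [ 63. 286.] [ 81. 114. 185.] [[0.6744 0.2846 0.024 ]]
0.59 [183. 279.] [178. 168. 157.] [[0.6007 0.2142 0.024 ]]
0.59 [258. 223.] [159. 109. 116.] [[0.5096 0.1971 0.024 ]]
```

View pics/w2.png

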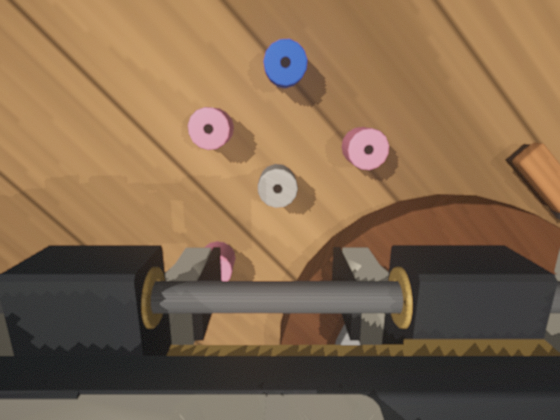

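View pics/top2c.png

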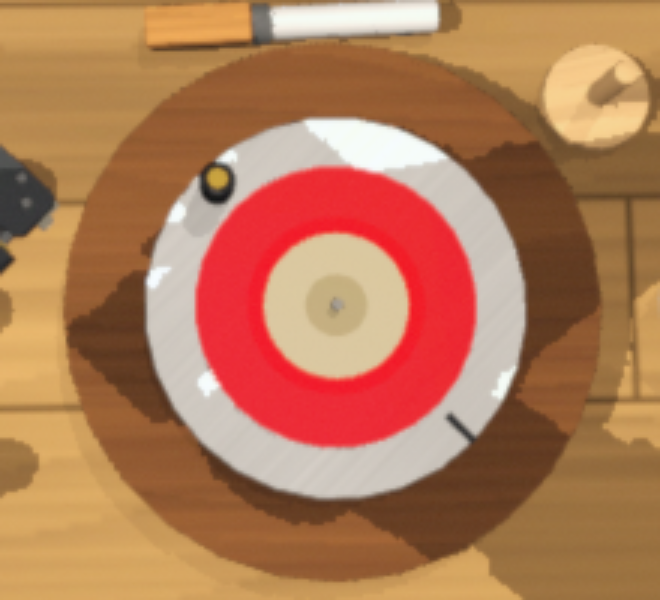

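The steel weight's top hole is at (189,278) in the wrist view. In the top crop the black line runs from (450,414) to (475,440), which is full-image row 276.7, col 358.3 at its outer end.

Run:
```python
from h import *
T,k=campose('wrist'); w=ray([189,277.7],T,k,.034)[0]; e=readout.get_state()['eef_pos']; y=.8177
print('weight',w,'tool d',np.array([[np.cos(y),np.sin(y)],[np.sin(y),-np.cos(y)]])@(w-e)[:2])
T,k=campose('top'); m=ray([[276.5,358.2],[268,350]],T,k,.056); kn=ray([189,272.3],T,k,.103)[0]
print(m,kn,'dir',np.arctan2(*(kn-m[0])[1::-1]))
c=np.array([.598,-.0375,0]);print(np.arctan2(*(kn-c)[1::-1]),np.arctan2(*(m[0]-c)[1::-1]),np.hypot(*(m[0]-c)[:2]))
```

```text
weight [0.59782652 0.21145718 0.034     ] tool d [0.00722341 0.00081636]
[[ 0.51337631 -0.12211269  0.056     ]
 [ 0.52909414 -0.10744937  0.056     ]] [0.67058409 0.03420949 0.103     ] dir 0.7825735779190868
0.7793369841090928 -2.356259455848755 0.11966819199566338
```

Run:
```python
from h import *
T,k=campose('top'); p=cv2.imread('pics/top2.png')
r0,c0=189,272; sub=p[r0-10:r0+10,c0-10:c0+10].astype(int); y=(sub[...,2]-sub[...,0]>60)&(sub[...,1]-sub[...,0]>40)
q=np.argwhere(y)+[r0-10,c0-10]; kn=ray(q.mean(0),T,k,.103)[0]; print(len(q),q.mean(0),kn)
g=p.max(2)<75; g[:262]=0; g[282:]=0; g[:,:345]=0; g[:,364:]=0
q=np.argwhere(g); w=ray(q,T,k,.056)[:,:2]; mm=w.mean(0); print(len(q),q.mean(0),mm)
print(np.arctan2(*(kn[:2]-mm)[::-1]), np.hypot(*(kn[:2]-mm)))
```

```text
116 [184.96551724 268.05172414] [0.67791207 0.04167472 0.103     ]
11 [272.63636364 353.36363636] [ 0.52054449 -0.11340612]
0.7780795371801298 0.22094030955244015
```

{"op": "carry_out", "data": {"commands": [{"dp": [0.0072, 0.0008, 0.04], "rotation": [0, 0, 0]}, {"dp": [0, 0, 0.04], "rotation": [0, 0, 0]}, {"dp": [0, 0, 0.04], "rotation": [0, 0, 0]}, {"dp": [0, 0, 0.03], "rotation": [0, 0, 0]}, {"dp": [0, 0, 0.017], "rotation": [0, 0, 0]}, {"dp": [0, 0, 0], "rotation": [0, 0, 0]}]}}

```text
t: 22.4
eef_pos: [0.5973, 0.2114, 0.0355]
ee_rot: [-3.141, 0.002, 0.816]
force: [0.4, -0.9, 0.2]
width: 0.0554
gripper_force: 0.0
```

{"op": "carry_out", "data": {"commands": [{"dp": [0, 0, 0], "rotation": [0, 0, 0]}, {"dp": [0, 0, 0], "rotation": [0, 0, 0]}, {"dp": [0, 0, 0], "rotation": [0, 0, 0]}, {"dp": [0, 0, 0], "rotation": [0, 0, 0]}, {"dp": [0, 0, 0], "rotation": [0, 0, 0]}], "grip": 0.0, "force": 25}}

```text
t: 23.02
eef_pos: [0.5981, 0.2129, 0.0378]
ee_rot: [3.141, -0.002, 0.818]
force: [-2.1, 0.2, 6.1]
width: 0.0355
gripper_force: 25.0
```

{"op": "carry_out", "data": {"commands": [{"dp": [0, 0, -0.03], "rotation": [0, 0, 0]}, {"dp": [0, 0, -0.04], "rotation": [0, 0, 0]}, {"dp": [0, 0, -0.05], "rotation": [0, 0, 0]}, {"dp": [0, 0, 0], "rotation": [0, 0, 0]}]}}

```text
t: 23.52
eef_pos: [0.5996, 0.2136, 0.1611]
ee_rot: [3.14, -0.008, 0.818]
force: [-0.2, -0.4, -3.2]
width: 0.0352
gripper_force: 25.0
```

{"op": "carry_out", "data": {"commands": [{"dp": [-0.0369, 0.0185, 0], "rotation": [0, 0, 0]}, {"dp": [-0.0369, 0.0185, 0], "rotation": [0, 0, 0]}, {"dp": [-0.0369, 0.0185, 0], "rotation": [0, 0, 0]}, {"dp": [-0.0369, 0.0185, 0], "rotation": [0, 0, 0]}, {"dp": [-0.0369, 0.0185, 0], "rotation": [0, 0, 0]}, {"dp": [-0.0369, 0.0185, 0], "rotation": [0, 0, 0]}, {"dp": [-0.0369, 0.0185, 0], "rotation": [0, 0, 0]}, {"dp": [-0.0369, 0.0185, 0], "rotation": [0, 0, 0]}]}}

```text
t: 24.52
eef_pos: [0.5019, -0.1053, 0.1554]
ee_rot: [-3.14, 0.001, 0.817]
force: [0.9, 0.1, -2.9]
width: 0.0355
gripper_force: 25.0
```

{"op": "carry_out", "data": {"commands": [{"dp": [-0.0369, 0.0185, 0], "rotation": [0, 0, 0]}, {"dp": [0, 0, 0], "rotation": [0, 0, 0]}, {"dp": [0, 0, 0], "rotation": [0, 0, 0]}]}}

```text
t: 24.9
eef_pos: [0.4911, -0.1437, 0.1558]
ee_rot: [-3.141, 0.001, 0.816]
force: [0.3, 0.6, -1.7]
width: 0.035
gripper_force: 25.0
```

Run:
```python
from h import *
p,d=vision.grab_frame('wrist'); cv2.imwrite('pics/w3.png',p[:,:,::-1])
```

```text
(no output)
```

View pics/w3.png

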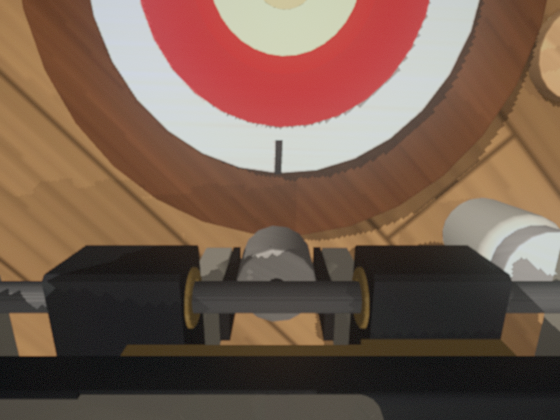

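The line's outer end is at about (172,278) and the held weight is centred at column 277, so they line up sideways.

Run:
```python
from h import *
T,k=campose('wrist'); s=readout.get_state(); e=s['eef_pos']; y=s['ee_rot'][2]
M=np.array([[np.cos(y),np.sin(y)],[np.sin(y),-np.cos(y)]])
for a in([173,278.5],[142,279.5]):
    w=ray(a,T,k,.056)[0]; print(w,M@(w-e)[:2])
print(e)
```

```text
[ 0.51510184 -0.1194124   0.056     ] [0.03362041 0.00087964]
[ 0.52972059 -0.10473127  0.056     ] [0.05432968 0.00148768]
[ 0.49144742 -0.14332002  0.15601608]
```

{"op": "carry_out", "data": {"commands": [{"dp": [0, 0, 0.03], "rotation": [0, 0, 0]}, {"dp": [0, 0, 0.025], "rotation": [0, 0, 0]}, {"dp": [0, 0, 0.015], "rotation": [0, 0, 0]}, {"dp": [0, 0, 0.003], "rotation": [0, 0, 0]}, {"dp": [0, 0, 0], "rotation": [0, 0, 0]}, {"dp": [0, 0, 0], "rotation": [0, 0, 0]}]}}

```text
t: 25.7
eef_pos: [0.4923, -0.1436, 0.0844]
ee_rot: [3.14, -0.001, 0.817]
force: [0.1, 0.7, -2.2]
width: 0.0346
gripper_force: 25.0
```

{"op": "carry_out", "data": {"commands": [{"dp": [0, 0, 0.0015], "rotation": [0, 0, 0]}, {"dp": [0, 0, 0], "rotation": [0, 0, 0]}]}}

```text
t: 25.95
eef_pos: [0.4917, -0.1438, 0.0823]
ee_rot: [3.141, -0.0, 0.817]
force: [-0.2, 0.8, -2.9]
width: 0.0353
gripper_force: 25.0
```

{"op": "carry_out", "data": {"commands": [{"dp": [0, 0, 0.001], "rotation": [0, 0, 0]}, {"dp": [0, 0, 0], "rotation": [0, 0, 0]}]}}

```text
t: 26.2
eef_pos: [0.4916, -0.1437, 0.081]
ee_rot: [-3.142, 0.0, 0.817]
force: [-0.1, 0.7, -4.1]
width: 0.0353
gripper_force: 25.0
```

{"op": "carry_out", "data": {"commands": [{"dp": [0, 0, 0.0015], "rotation": [0, 0, 0]}, {"dp": [0, 0, 0], "rotation": [0, 0, 0]}]}}

```text
t: 26.45
eef_pos: [0.4915, -0.1437, 0.0794]
ee_rot: [-3.141, 0.0, 0.817]
force: [0.4, 0.4, -3.0]
width: 0.0354
gripper_force: 25.0
```

{"op": "carry_out", "data": {"commands": [{"dp": [0, 0, 0.0008], "rotation": [0, 0, 0]}, {"dp": [0, 0, 0], "rotation": [0, 0, 0]}]}}

```text
t: 26.7
eef_pos: [0.4916, -0.1437, 0.0787]
ee_rot: [-3.142, 0.0, 0.817]
force: [0.9, -0.6, -2.3]
width: 0.0355
gripper_force: 25.0
```

{"op": "carry_out", "data": {"commands": [{"dp": [0, 0, 0.0007], "rotation": [0, 0, 0]}, {"dp": [0, 0, 0], "rotation": [0, 0, 0]}]}}

```text
t: 26.95
eef_pos: [0.4916, -0.1437, 0.078]
ee_rot: [-3.142, 0.0, 0.817]
force: [-0.2, -0.3, -2.6]
width: 0.0351
gripper_force: 25.0
```

{"op": "carry_out", "data": {"commands": [{"dp": [0, 0, 0.0007], "rotation": [0, 0, 0]}, {"dp": [0, 0, 0], "rotation": [0, 0, 0]}]}}

```text
t: 27.2
eef_pos: [0.4917, -0.1437, 0.0778]
ee_rot: [3.141, -0.0, 0.817]
force: [-2.2, 0.1, 4.6]
width: 0.0351
gripper_force: 25.0
```

{"op": "carry_out", "data": {"commands": [{"dp": [0, 0, 0.0007], "rotation": [0, 0, 0]}, {"dp": [0, 0, 0], "rotation": [0, 0, 0]}]}}

```text
t: 27.45
eef_pos: [0.4917, -0.1437, 0.0777]
ee_rot: [3.141, -0.0, 0.817]
force: [-5.3, 1.7, 12.7]
width: 0.0353
gripper_force: 25.0
```

{"op": "carry_out", "data": {"commands": [{"dp": [0, 0, 0.0005], "rotation": [0, 0, 0]}, {"dp": [0, 0, 0], "rotation": [0, 0, 0]}]}}

```text
t: 27.7
eef_pos: [0.4917, -0.1437, 0.0777]
ee_rot: [3.141, -0.0, 0.818]
force: [-5.4, 3.3, 17.6]
width: 0.0353
gripper_force: 25.0
```

Contact. I'll back off the 1.2 mm of overtravel, release, and rise.

{"op": "carry_out", "data": {"commands": [{"dp": [0, 0, -0.0012], "rotation": [0, 0, 0]}, {"dp": [0, 0, 0], "rotation": [0, 0, 0]}]}}

```text
t: 27.95
eef_pos: [0.4918, -0.1437, 0.0778]
ee_rot: [3.141, -0.0, 0.817]
force: [-3.6, 1.1, 6.8]
width: 0.0352
gripper_force: 25.0
```

{"op": "carry_out", "data": {"commands": [{"dp": [0, 0, 0], "rotation": [0, 0, 0]}, {"dp": [0, 0, 0], "rotation": [0, 0, 0]}, {"dp": [0, 0, 0], "rotation": [0, 0, 0]}, {"dp": [0, 0, 0], "rotation": [0, 0, 0]}], "grip": 0.06}}

```text
t: 28.45
eef_pos: [0.4917, -0.1437, 0.0773]
ee_rot: [-3.142, 0.0, 0.817]
force: [-0.8, 0.3, -0.4]
width: 0.0596
gripper_force: 0.0
```

{"op": "carry_out", "data": {"commands": [{"dp": [0, 0, -0.02], "rotation": [0, 0, 0]}, {"dp": [0, 0, -0.03], "rotation": [0, 0, 0]}, {"dp": [0, 0, -0.05], "rotation": [0, 0, 0]}, {"dp": [0, 0, -0.03], "rotation": [0, 0, 0]}, {"dp": [-0.03, 0, 0], "rotation": [0, 0, 0]}, {"dp": [-0.02, 0, 0], "rotation": [0, 0, 0]}, {"dp": [0, 0, 0], "rotation": [0, 0, 0]}, {"dp": [0, 0, 0], "rotation": [0, 0, 0]}]}}

```text
t: 29.45
eef_pos: [0.4575, -0.1803, 0.2071]
ee_rot: [-3.141, 0.0, 0.816]
force: [0.6, -0.4, 0.1]
width: 0.06
gripper_force: 0.0
```

Run:
```python
from h import *
print(readout.get_state()['eef_pos'])
T,k=campose('wrist'); p,d=vision.grab_frame('wrist'); cv2.imwrite('pics/w4.png',p[:,:,::-1])
for r in vision.trace('weight','wrist')[:2]: print(r['score'],r['position'],ray(r['position'],T,k,.062))
```

```text
[ 0.45748882 -0.18027404  0.20708242]
0.69 [142.1, 274.9] [[ 0.49085751 -0.14237558  0.062     ]]
```

View pics/w4.png

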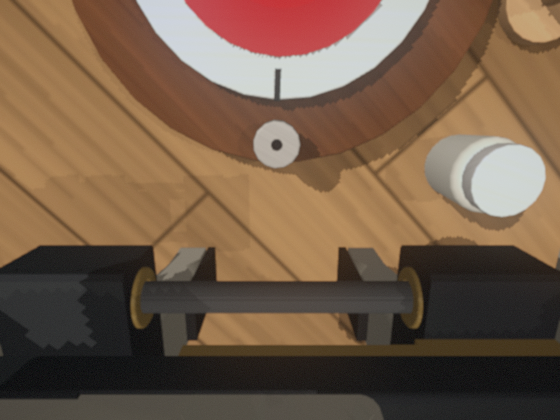

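The weight stands upright on the ledge with its hole at (145,276), in line with the black line at column 278, and the arm is clear.

```bash
python3 -c "
from station import arm
print(arm.job_done())"
```

```text
the job is handed in; nothing more can be done
None
```

I handed the job in without seeing a verdict: the platter stands about 0.04 rad from my estimate of the tight spot's middle (limit 0.11 rad), and the steel weight stands released on the ledge, about 33 mm outside the black line.

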